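Close and lock the sander guard with its snap cap

ROBOT

A 7-joint arm with a two-finger parallel gripper is mounted at the origin on the work surface. World frame = base frame: x ahead of the robot, y to its left, z up, the work surface at z = 0. Lengths are in m, angles in rad, forces in N, time in s.
With the tool pointing down it reaches from about 0.4 to 0.75 m from the base axis. Payload 19.5 kg.
Tool frame: the origin (TCP) lies midway between the tips of the shut fingers; the grasp point (between the pads) lies 19 mm behind it; z points along the fingers, y is the line along which they close (so a half turn about z gives the same grasp; the last joint's range is limited). The gripper opens to 85 mm and grips with 20 to 120 N. Pads are 22 mm wide; open, the fingers measure 114 mm over their backs; the gripper's body (76 mm by 85 mm) begins 54 mm behind the grasp point. The pads swing forward as they close: fully open they stand 13 mm farther back than shut.
Start: joints at [-1.275, 0.707, -0.028, 1.485, 0.022, 0.951, -0.075], TCP at [0.191, 0.542, 0.231] pointing down, gripper open.
Joint ranges: [-2.71, 2.71], [-0.32, 2.16], [-1.57, 1.52], [0, 2.45], [-1.46, 4.6], [0, 2.02], [-2.83, 2.83]. Speed limits (rad/s): [1.89, 1.89, 2.57, 2.57, 3.01, 3.01, 3.01].

INTERFACE

Orientations are given as a unit quaternion [w, x, y, z].
In Python, from rig import bot gives the robot as it stands. The module is installed in compiled form; this text tells all that it offers.
- The arm moves only by the shell command python3 -m creep 'ROWS'. ROWS is a JSON object of lists of equal length, an entry for each row: "fingers": the opening, from 0 (shut) to 1 (fully open); "slide": the shift along the tool's x, y, z in m, a list of three; "turn": the turn, a rotation vector about the tool's x, y, z in rad, a list of three. In form: {"fingers": [fingers, ...], "slide": [[dx, dy, dz], ...], "turn": [[ax, ay, az], ...]}. A call has exactly 8 rows; each row shifts and turns the commanded pose from where the row before left it, along the tool's axes as they then stand; what a row does not reach is not made up. A row lasts 1/10 s, in which the tool goes at most 50 mm and 8.59 degrees, less where a joint would pass 70% of its speed; a pose out of reach is approached as far as the arm can. A call is refused whole if a number of a shift passes 0.05 or a number of a turn 0.15, either way. A call with a gripper value outside its range is refused whole. The fingers move at their own pace and stop on an object; the grip force is fixed at half the most. Time passes only in rows, so rows that do not move let the fingers close, or fill a call up. It gives the time, the measured TCP pose, the force, the opening and the grip force at its end, in the units of the state.
- bot.sense(): the state, without advancing time (a new reading comes with each control period).
- bot.read_camera(name): name is "scene" or "side" or "wrist"; returns a dict with "color" (384x512x3 uint8, red, green, blue), "fov_y" (degrees; the focal length in pixels is half the picture's height over the tangent of half this angle, whatever the lens; pixels are square), "cx", "cy" (the principal point, pixels), "position" and "rotation" of the camera in the world. Camera axes: x right, y down, z forward; pixel columns grow to the right and rows downward; lengths in m; the calibration is good to about 2 mm. A picture is of the moment at which its call begins. There is no depth.
- bot.finish_job(): hands the job in; it is judged then, once.
The state is a dict: "time_s": time; "qpos": joint angles; "dq": joint speeds; "joint_efforts": joint torques, N m; "ee_pos": TCP position; "orientation": TCP orientation; "force": force on the tool from outside, world axes, zero at the start; "moment": the same for the moment, N m; "finger_gap": finger opening in m; "finger_force": force on a finger pad.
Only numpy, scipy, OpenCV 4.12 (cv2) and the standard library are available. Lean on these libraries where they do the work, as an engineer would, in place of code of your own. Each camera call takes 0.05 s, during which the arm holds its last target. There are 200 camera calls.

TASK

The clear guard of the small drum sander stands raised: lower it all the way down first, so that the stud on the post comes up through the hole in the guard's ear. Then take the round snap cap from the bench and press it straight down onto the stud until it clicks and sits flat on the ear, and keep pressing: finish while still holding the cap pressed firmly down. Leave the other things on the bench where they are.

Things in the scene. Friction and masses are not known exactly. Their poses are not given: they have to be found in the camera images.
- hood: dust hood of a bench drum sander, grey box fixed to the bench, 230 wide (its y), 110 high; place and yaw vary. Origin on the bench under the middle of the guard; x points into the hood away from the robot, y along the guard towards the lock post, z up. Guard plane at x=0; box from x=+10 to +190 mm. Lock post (50 x 50 mm, 95 high) at y=+165 mm, x=0
- guard (a joint): height of the raised guard (m): 0 = fully down on its stop, 0.08 = top. A clear panel in an aluminium frame, 350 g, slides vertically in two uprights; stays where it is left (friction 6 N; some 3 N push moves it down, 10 N lifts it)
- guard_handle (a point): centre of the guard's handle: a black bar along the hood's y, 130 long, 14 x 14 mm in section, carried on two 45 mm high pins (at +-55 mm along the bar) over the guard's top rail; open from above. It is 165 mm over the bench when the guard is down
- ear (a point): flat aluminium ear on the guard's top rail, 62 (x) x 78 (y) x 8 mm thick, with a 33 mm through hole, directly over the stud; rises and falls with the guard. Origin at the hole's centre on the ear's upper face (120 mm over the bench when the guard is down); axes as the hood's. The cap's rim rests on this face when home
- stud_tip (a point): tip of the upright steel lock stud on the post, fixed: 149 mm over the bench, 29 mm above the ear's upper face when the guard is down. 19 mm diameter, top 11 mm tapered to 7 mm wide; four sprung wedges in it slant out and down to 30 mm across. The cap's rim squeezes them on the way down (push grows to 6 to 15 N); 3 to 6 mm above the seat they snap out over it (click, force drops)
- snap_cap: round snap cap, plain black plastic cylinder, 44 diameter, 40 high, closed flat top, standing mouth down on the bench; origin at the centre of its lower rim, z up. The mouth is 24 mm wide (inner rim 3 mm high), the cavity above 33 mm wide and 32 deep from the rim; about 50 g. Pressed home, its origin coincides with the ear's origin
- square_cap: another fitting, black square post cap 52 x 52 x 36 mm, origin under its centre; leave alone
- flat_cap: another fitting, black flat round foot 66 diameter, 18 high, origin under its centre; leave alone
- glue_bottle: white glue bottle, 60 diameter, 170 high, origin under its centre; leave alone
- tape_measure: tape measure, 70 x 40 x 66 high, origin under its centre; leave alone
- try_square: try square lying flat: wooden stock 120 x 26 x 16 mm along its x, steel blade 30 wide from x=+45 mm reaching 190 mm along +y; origin under the stock's centre; leave alone
- offcut: wood offcut 140 x 60 x 35 mm, origin under its centre; leave alone
- offcut_small: small wood offcut 70 x 45 x 22 mm, origin under its centre; leave alone
Mind the look-alikes: they are no part of the job. What is shaped like the snap_cap but green or orange is not meant.

How it is judged:
By the outcome, as a careful person would: the job done as asked, in the order asked, and still so for the second after the job is handed in, while the arm keeps its last pose, push and grip.
It also fails if it takes over 58 s, if anything falls off the work surface, if the arm or the gripper's body presses on something with over 40 N, if the wrist force passes 120 N, or if a joint passes its speed limit or range.

## Working session

There is one attempt and no reset: what is moved stays moved. The work goes in short steps, Python scripts to look and compute and a shell command to move; the robot and the scene stay as the last step left them, time stands still between calls to the robot, and variables do not carry over. Pictures are saved under pics/ and viewed, at most 10 in all, crops included, and the job is handed in when it is done.

```bash
mkdir -p pics
cat > h.py <<'E'
import numpy as np, cv2
from rig import bot
from scipy.spatial.transform import Rotation as R
def cam(n):
    c=bot.read_camera(n); c['f']=c['color'].shape[0]/2/np.tan(np.radians(c['fov_y'])/2); c['rotation']=np.array(c['rotation']); c['position']=np.array(c['position']); return c
def rotm(c):
    r=c['rotation']; return r if r.shape==(3,3) else R.from_quat(np.roll(r,-1)).as_matrix()
def ray(c,u,v): return rotm(c)@np.array([(u-c['cx'])/c['f'],(v-c['cy'])/c['f'],1])
def onz(c,u,v,z):
    d=ray(c,u,v); p=c['position']; return p+d*(z-p[2])/d[2]
def proj(c,P):
    q=rotm(c).T@(np.array(P)-c['position']); return q[:2]/q[2]*c['f']+[c['cx'],c['cy']]
def tri(ps):
    A=0;b=0
    for c,u,v in ps:
        d=ray(c,u,v);d/=np.linalg.norm(d);M=np.eye(3)-np.outer(d,d);A=A+M;b=b+M@c['position']
    return np.linalg.solve(A,b)
def tool(): 
    s=bot.sense(); return np.array(s['ee_pos']),R.from_quat(np.roll(s['orientation'],-1)).as_matrix()
def save(n,im): cv2.imwrite('pics/'+n,im[:,:,::-1])
E
python3 - <<'E'
from h import *
a=cam('scene');b=cam('side');w=cam('wrist')
save('a.png',cv2.resize(a['color'],(800,600)));save('b.png',cv2.resize(b['color'],(800,600)))
for c in(a,b,w):print(c['position'].round(3),rotm(c).round(3).tolist(),c['f'],c['cx'],c['cy'])
s=bot.sense();print(s);print(tool()[1].round(3))
E
```

```text
[1.313 1.089 1.013] [[-0.807, 0.324, -0.494], [0.59, 0.465, -0.66], [0.016, -0.824, -0.567]] 465.6188128616239 266.00466429523664 192.53776616876445
[ 0.043 -0.97   1.036] [[0.903, -0.26, 0.342], [-0.429, -0.578, 0.694], [0.018, -0.773, -0.634]] 443.41728495500513 255.82222112429253 190.7877587121668
[0.117 0.569 0.374] [[0.333, 0.898, 0.287], [0.943, -0.317, -0.102], [-0.001, 0.305, -0.952]] 267.28159315517667 260.10146739351245 192.17092735767937
{'time_s': 0.15, 'qpos': array([-1.27473028,  0.70695594, -0.02761496,  1.48486742,  0.02197213,
        0.95086359, -0.07553629]), 'dq': array([-4.22215881e-04, -2.64654908e-03,  1.05083784e-04,  7.66816644e-05,
        1.12648602e-03,  2.82912570e-04,  1.00270740e-04]), 'joint_efforts': array([-1.95693442e-04, -8.83291769e+01,  1.23472117e+00, -2.36191034e+01,
        1.69565115e-02,  5.50663754e-03, -6.87299689e-05]), 'ee_pos': array([0.19047481, 0.54234384, 0.2309429 ]), 'orientation': array([-6.78938498e-05,  1.68109103e-01,  9.85768316e-01, -3.90854895e-04]), 'force': array([0.30058293, 0.03706799, 0.16282432]), 'moment': array([-0.02479625,  0.01267266,  0.04231853]), 'finger_force': 0.0, 'finger_gap': 0.08559536253359039}
[[-0.943  0.331 -0.   ]
 [ 0.331  0.943 -0.001]
 [ 0.    -0.001 -1.   ]]
```

View pics/a.png

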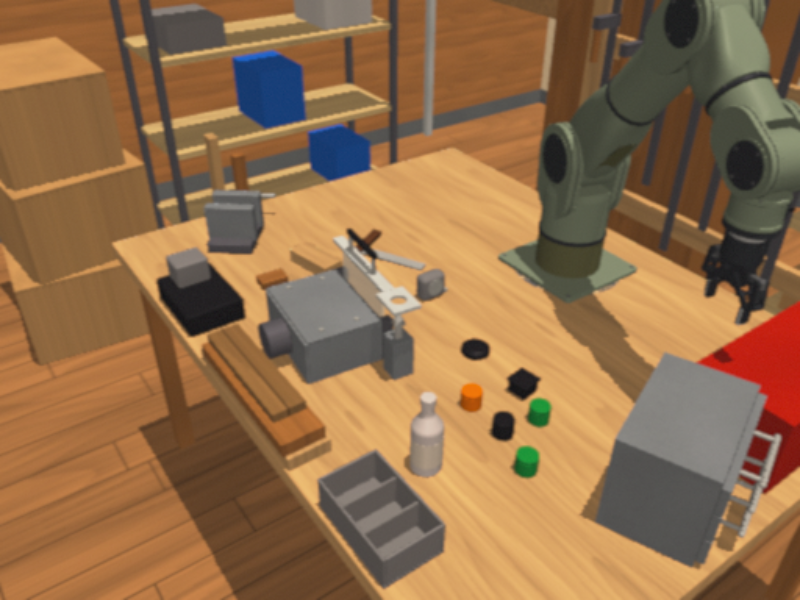

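View pics/b.png

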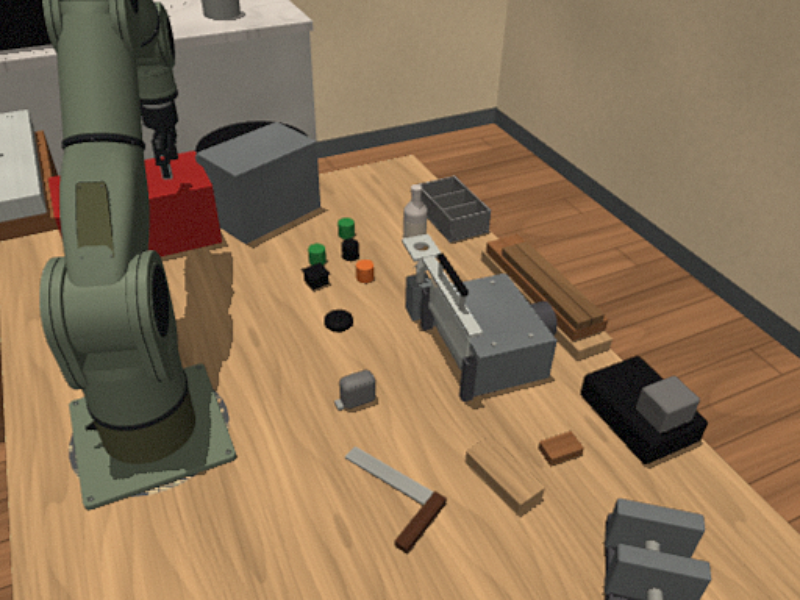

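The black candidates, in the 800x600 scene and side views:
- (503,426) scene, (350,249) side: round and tall.
- (522,383) scene, (316,276) side: square cap.
- (475,349) scene, (338,320) side: flat foot.

The green and orange cylinders are decoys. The first candidate fits the snap cap. The ear hole is at about (400,300) in the scene view and (421,246) in the side view. I'll measure these and confirm the cap in a crop.

Run:
```python
from h import *
a=cam('scene');b=cam('side')
def blob(c,u,v,r=14):
    im=c['color'];g=im.max(2);m=((g<70)).astype(np.uint8)
    n,l,s,ce=cv2.connectedComponentsWithStats(m)
    best=min((i for i in range(1,n) if s[i,4]>25),key=lambda i:np.hypot(*(ce[i]-[u,v])))
    return ce[best],s[best]
for nm,p,q in(('snap',(503,426),(350,249)),('sq',(522,383),(316,276)),('flat',(475,349),(338,320))):
    A,sa=blob(a,*np.array(p)*.64);B,sb=blob(b,*np.array(q)*.64)
    print(nm,A.round(1),sa,B.round(1),sb,tri([(a,*A),(b,*B)]).round(3),onz(a,*A,.02).round(3),onz(b,*B,.02).round(3))
k=.64
for nm,p,q in(('earhole',(400,300),(421,246)),('h1',(348,234),(466,293)),('h2',(375,258),(440,257))):
    P=tri([(a,p[0]*k,p[1]*k),(b,q[0]*k,q[1]*k)]);print(nm,P.round(3),proj(a,P)/k,proj(b,P)/k)
ca=cv2.resize(a['color'][130:310,190:360],(600//180*170//1+0,540),interpolation=cv2.INTER_CUBIC)
ca=cv2.resize(a['color'][135:310,205:355],(386,450),interpolation=cv2.INTER_CUBIC)
cb=cv2.resize(b['color'][125:245,190:300],(412,450),interpolation=cv2.INTER_CUBIC)
save('c.png',np.hstack([ca,cb]))
```

```text
snap [321.5 272.3] [315 264  14  18 196] [223.9 158.2] [219 144  11  23 155] [0.563 0.374 0.023] [0.562 0.372 0.02 ] [0.563 0.378 0.02 ]
sq [334.1 245.3] [326 236  19  19 235] [202.4 175.5] [194 161  17  25 222] [0.447 0.304 0.021] [0.445 0.303 0.02 ] [0.447 0.306 0.02 ]
flat [303.7 223.4] [296 218  16  12 158] [216.4 205. ] [208 199  18  14 202] [0.439 0.144 0.005] [0.452 0.158 0.02 ] [0.433 0.128 0.02 ]
earhole [0.618 0.103 0.185] [398.90924491 300.11224828] [419.98031582 245.8446907 ]
h1 [ 0.598 -0.121  0.227] [347.53860954 233.99768117] [465.45782905 292.96968328]
h2 [ 0.607 -0.001  0.228] [374.44413045 258.03186947] [439.42117553 256.93712832]
```

View pics/c.png

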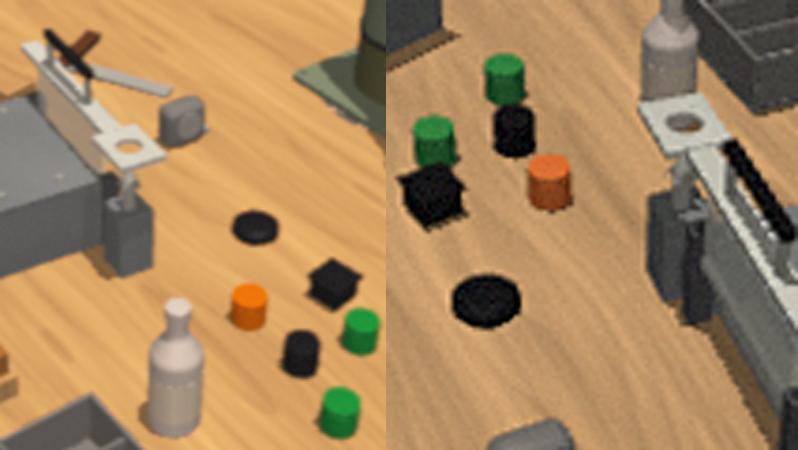

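The crop confirms it: the plain black round cylinder at crop (300,353)/(515,130) is the snap cap, at about (0.563, 0.375). The ear is at about (0.618, 0.103) and the handle centre at about (0.602, -0.061, 0.228). I'll go above the handle with the fingers shut.

```bash
python3 -m creep '{"fingers":[0,0,0,0,0,0,0,0],"slide":[[-0.036,-0.027,-0.02],[-0.036,-0.027,-0.02],[-0.036,-0.027,-0.02],[-0.036,-0.027,-0.02],[-0.036,-0.027,0],[-0.036,-0.027,0],[-0.036,-0.027,0],[-0.036,-0.027,0]],"turn":[[0,0,0],[0,0,0],[0,0,0],[0,0,0],[0,0,0],[0,0,0],[0,0,0],[0,0,0]]}'
python3 -m creep '{"fingers":[0,0,0,0,0,0,0,0],"slide":[[-0.036,-0.027,0],[-0.036,-0.027,0],[-0.036,-0.027,0],[-0.036,-0.027,0],[-0.036,-0.027,0],[-0.036,-0.027,0],[-0.036,-0.027,0],[-0.036,-0.027,0]],"turn":[[0,0,0],[0,0,0],[0,0,0],[0,0,0],[0,0,0],[0,0,0],[0,0,0],[0,0,0]]}'
python3 - <<'E'
from h import *
s=bot.sense();print(s['qpos'].round(2));print(tool()[1].round(3))
w=cam('wrist');save('d.png',w['color'])
a=cam('scene');b=cam('side')
def mask(c,k):
    h=cv2.cvtColor(c['color'],cv2.COLOR_RGB2HSV)
    m=cv2.inRange(h,(50,120,40),(80,255,255)) if k=='g' else cv2.inRange(h,(7,190,150),(14,255,255))
    n,l,s,ce=cv2.connectedComponentsWithStats(m)
    return [(ce[i].round(1),s[i,4]) for i in range(1,n) if 80<s[i,4]<400]
for c in(a,b):
  for k in 'go':
    for e,n in mask(c,k): print(k,e,n,onz(c,*e,.022).round(3))
E
```

```text
time_s: 1.05
ee_pos: [0.3914, 0.2416, 0.3114]
orientation: [0.0, 0.168, 0.986, 0.0]
force: [1.3, 0.9, 0.9]
finger_gap: -0.0002
finger_force: 0.0
time_s: 1.85
ee_pos: [0.5915, -0.0578, 0.3113]
orientation: [-0.0, 0.168, 0.986, 0.0]
force: [0.5, 0.1, 0.6]
finger_gap: -0.0
finger_force: 0.0
[ 0.06  0.67 -0.03  1.26  0.02  1.21  1.26]
[[-0.943  0.331 -0.   ]
 [ 0.331  0.943  0.   ]
 [ 0.     0.    -1.   ]]
g [344.8 263.5] 188 [0.479 0.386 0.022]
g [336.7 295. ] 230 [0.589 0.467 0.022]
o [301.7 254.2] 183 [0.56  0.277 0.022]
g [221.4 145.9] 114 [0.586 0.461 0.022]
g [202.5 162.5] 120 [0.475 0.382 0.022]
```

View pics/d.png

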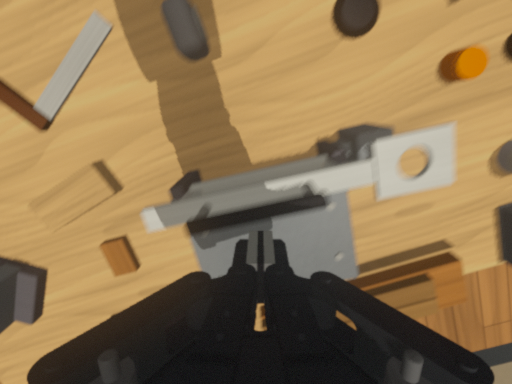

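The wrist view shows the handle bar from (190,226) to (326,202), the rail behind it, and the ear hole at (413,163). The fingers are at about (262,240).

Run:
```python
from h import *
w=cam('wrist');p,_=tool()
for z in(.22,.228,.235):
  h1,h2=onz(w,190,225,z),onz(w,326,203,z);print(z,h1.round(3),h2.round(3),np.linalg.norm(h2-h1).round(3))
for z in(.175,.185,.195):
  print('hole',onz(w,413,163,z).round(3))
a=cam('scene');b=cam('side')
P=tri([(a,256,192),(b,269.4,157.4),(w,413,163)]);print(P.round(3),proj(w,P),proj(a,P),proj(b,P))
print('tip',proj(w,p))
```

```text
0.22 [ 0.597 -0.131  0.22 ] [ 0.619 -0.003  0.22 ] 0.13
0.228 [ 0.594 -0.127  0.228] [ 0.616 -0.004  0.228] 0.126
0.235 [ 0.592 -0.124  0.235] [ 0.613 -0.004  0.235] 0.122
hole [0.626 0.102 0.175]
hole [0.622 0.097 0.185]
hole [0.618 0.092 0.195]
[0.619 0.101 0.184] [416.08049434 158.75594143] [254.52968933 191.80845895] [269.43773374 157.70661114]
tip [261.65148492 241.77580537]
```

```bash
python3 -m creep '{"fingers":[0,0,0,0,0,0,0,0],"slide":[[-0.014,-0.0025,0.025],[0,0,0.025],[0,0,0.015],[0,0,0.01],[0,0,0.01],[0,0,0.01],[0,0,0.01],[0,0,0.01]],"turn":[[0,0,0],[0,0,0],[0,0,0],[0,0,0],[0,0,0],[0,0,0],[0,0,0],[0,0,0]]}'
python3 -m creep '{"fingers":[0,0,0,0,0,0,0,0],"slide":[[0,0,0.008],[0,0,0.006],[0,0,0.004],[0,0,0.003],[0,0,0.002],[0,0,0],[0,0,0],[0,0,0]],"turn":[[0,0,0],[0,0,0],[0,0,0],[0,0,0],[0,0,0],[0,0,0],[0,0,0],[0,0,0]]}'
```

```text
time_s: 2.95
ee_pos: [0.6034, -0.0627, 0.1959]
orientation: [0.0, 0.168, 0.986, 0.0]
force: [-0.5, 2.7, 3.7]
finger_gap: 0.0004
finger_force: 1.7
time_s: 3.75
ee_pos: [0.6031, -0.0632, 0.1734]
orientation: [-0.0, 0.168, 0.986, -0.0]
force: [-0.3, -0.1, -1.1]
finger_gap: -0.0003
finger_force: 0.0
```

```bash
python3 -m creep '{"fingers":[0,0,0,0,0,0,0,0],"slide":[[0,0,0.002],[0,0,0.001],[0,0,0.001],[0,0,0],[0,0,0],[0,0,0],[0,0,0],[0,0,0]],"turn":[[0,0,0],[0,0,0],[0,0,0],[0,0,0],[0,0,0],[0,0,0],[0,0,0],[0,0,0]]}'
python3 - <<'E'
from h import *
a=cam('scene');b=cam('side');w=cam('wrist')
ca=cv2.resize(a['color'][135:255,200:300],(375,450));cb=cv2.resize(b['color'][130:250,240:352],(420,450))
save('e.png',np.hstack([ca,cb]))
save('w2.png',w['color'])
E
```

```text
time_s: 4.55
ee_pos: [0.6034, -0.0632, 0.1718]
orientation: [0.001, 0.168, 0.986, -0.0]
force: [-12.2, 1.2, 42.1]
finger_gap: 0.0003
finger_force: 20.9
```

View pics/e.png

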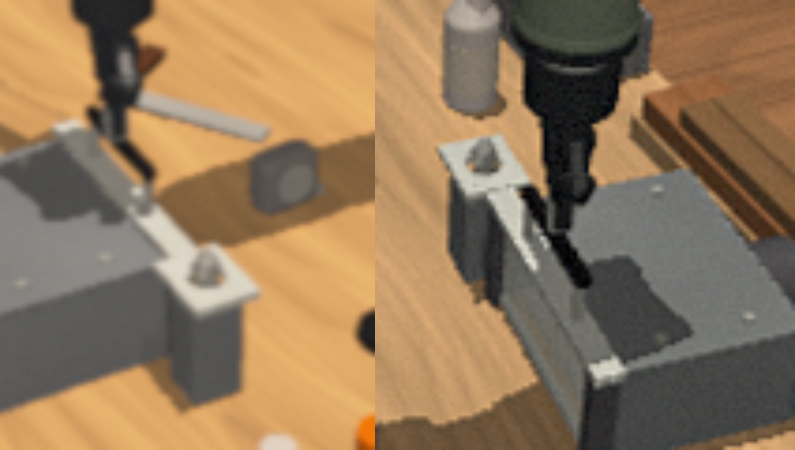

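The ear is fully down and the stud is through the hole: tip at crop (207,255) in scene and (486,143) in side, with 42 N on the stop. Next, the cap.

```bash
python3 -m creep '{"fingers":[0,0,0,1,1,1,1,1],"slide":[[0,0,-0.04],[0,0,-0.045],[0.018,0.04,0],[0.018,0.04,0],[0.018,0.04,0],[0.018,0.04,0],[0.018,0.04,0],[0.018,0.04,0]],"turn":[[0,0,0],[0,0,0],[0,0,0],[0,0,0],[0,0,0],[0,0,0],[0,0,0],[0,0,0]]}'
python3 -m creep '{"fingers":[1,1,1,1,1,1,1,1],"slide":[[0.018,0.04,0],[0.018,0.04,0],[0.018,0.04,0],[0.018,0.04,0],[0,0,0.03],[0,0,0.03],[0,0,0.03],[0,0,0.02]],"turn":[[0,0,0],[0,0,0],[0,0,0],[0,0,0.1],[0,0,0.15],[0,0,0.15],[0,0,0.15],[0,0,0.15]]}'
python3 - <<'E'
from h import *
a=cam('scene');b=cam('side');w=cam('wrist')
for nm,p,q in(('tip',(255.2,203),(269.6,168.1)),):
    P=tri([(a,*p),(b,*q)]);print(nm,P.round(4),proj(a,P),proj(b,P),onz(a,*p,.149).round(4),onz(b,*q,.149).round(4))
p,T=tool();print(T.round(3))
print('cap expected px',proj(w,[.563,.375,.04]),'tcp',proj(w,p))
save('f.png',w['color'])
E
```

```text
time_s: 5.5
ee_pos: [0.5804, 0.2009, 0.2543]
orientation: [0.0, 0.168, 0.986, -0.0]
force: [1.7, 1.3, 0.0]
finger_gap: 0.072
finger_force: 0.0
time_s: 6.3
ee_pos: [0.5654, 0.3736, 0.1421]
orientation: [-0.0, 0.499, 0.867, -0.001]
force: [-0.4, -0.0, -1.0]
finger_gap: 0.0853
finger_force: 0.0
tip [0.6192 0.1013 0.1413] [254.52837758 203.06571658] [268.9723731  168.00771321] [0.6233 0.111  0.149 ] [0.6159 0.0908 0.149 ]
[[-0.511  0.86  -0.001]
 [ 0.86   0.511 -0.001]
 [-0.001 -0.002 -1.   ]]
cap expected px [258.93929801 190.03749014] tcp [260.17795868 245.79672214]
```

View pics/f.png

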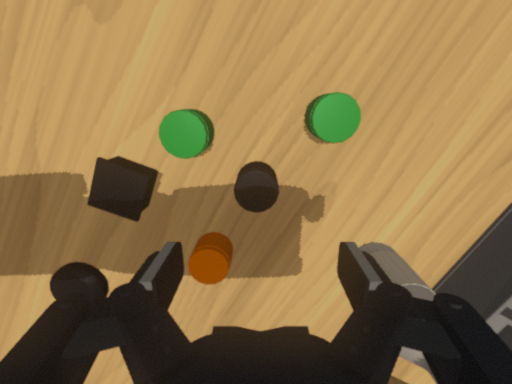

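The black cap top is at (257,189), against a predicted (259,190), so the estimate holds. I'll descend and grip.

```bash
python3 -m creep '{"fingers":[1,1,1,1,1,1,1,1],"slide":[[0.0025,-0.0015,0.025],[0,0,0.025],[0,0,0.025],[0,0,0.02],[0,0,0.015],[0,0,0.012],[0,0,0.01],[0,0,0]],"turn":[[0,0,0],[0,0,0],[0,0,0],[0,0,0],[0,0,0],[0,0,0],[0,0,0],[0,0,0]]}'
python3 -m creep '{"fingers":[0,0,0,0,0,0,0,0],"slide":[[0,0,0],[0,0,0],[0,0,0],[0,0,0],[0,0,0],[0,0,0],[0,0,0],[0,0,0]],"turn":[[0,0,0],[0,0,0],[0,0,0],[0,0,0],[0,0,0],[0,0,0],[0,0,0],[0,0,0]]}'
python3 - <<'E'
from h import *
w=cam('wrist');p,T=tool();save('g.png',w['color'][150:330,120:400]);print(p,T.round(3))
print(proj(w,p-[0,0,0]),proj(w,[p[0],p[1],.04]))
E
```

```text
time_s: 7.25
ee_pos: [0.5631, 0.3753, 0.0115]
orientation: [-0.0, 0.496, 0.869, -0.0]
force: [-0.1, -0.6, 0.3]
finger_gap: 0.0852
finger_force: 0.0
time_s: 8.05
ee_pos: [0.5636, 0.3756, 0.0133]
orientation: [0.0, 0.496, 0.868, 0.0]
force: [-2.6, -1.3, 9.5]
finger_gap: 0.0423
finger_force: 60.5
[0.56360709 0.37561525 0.01325141] [[-0.508  0.861  0.001]
 [ 0.861  0.508  0.   ]
 [ 0.     0.001 -1.   ]]
[258.74793468 243.95388235] [258.50289011 269.89512879]
```

View pics/g.png

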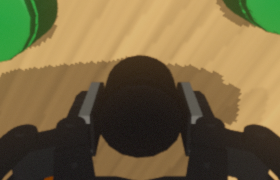

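The cap is centred in the grip. I'll lift it and carry it to a spot just short of the stud, so the wrist camera can see the stud.

```bash
python3 -m creep '{"fingers":[0,0,0,0,0,0,0,0],"slide":[[0,0,-0.02],[0,0,-0.045],[0,0,-0.045],[0,0,-0.045],[0,0,-0.045],[0,0,-0.03],[-0.04,-0.012,0],[-0.045,-0.013,0]],"turn":[[0,0,0],[0,0,0],[0,0,0],[0,0,0],[0,0,0],[0,0,0],[0,0,0],[0,0,0]]}'
python3 -m creep '{"fingers":[0,0,0,0,0,0,0,0],"slide":[[-0.045,-0.013,0],[-0.045,-0.013,0],[-0.045,-0.013,0],[-0.045,-0.013,0],[-0.04,-0.012,0],[0,0,0.02],[0,0,0],[0,0,0]],"turn":[[0,0,0],[0,0,0],[0,0,0],[0,0,0],[0,0,0],[0,0,0],[0,0,0],[0,0,0]]}'
python3 - <<'E'
from h import *
w=cam('wrist');p,T=tool();print(p,T.round(3))
u,v=proj(w,[.619,.101,.149]);print('tip exp',u,v,'hole exp',proj(w,[.619,.101,.12]))
print('tcp',proj(w,p),proj(w,[p[0],p[1],p[2]+.027]))
u,v=int(u),int(v);np.save('uv.npy',[u-80,v-60])
im=cv2.resize(w['color'],(800,600),interpolation=cv2.INTER_CUBIC);save('i.png',im)
E
```

```text
time_s: 8.9
ee_pos: [0.5848, 0.2897, 0.2432]
orientation: [0.0, 0.495, 0.869, 0.001]
force: [2.2, -0.8, -1.6]
finger_gap: 0.0422
finger_force: 61.0
time_s: 9.7
ee_pos: [0.6416, 0.0685, 0.2228]
orientation: [-0.0, 0.495, 0.869, 0.0]
force: [0.1, 0.5, 0.7]
finger_gap: 0.0423
finger_force: 61.0
[0.64173852 0.06869683 0.22311221] [[-0.509  0.861  0.001]
 [ 0.861  0.509  0.   ]
 [ 0.     0.001 -1.   ]]
tip exp 255.56907987906592 156.79127460721475 hole exp [256.09457019 151.17404231]
tcp [259.17320076 244.1814452 ] [258.96632728 270.50631646]
```

View pics/i.png

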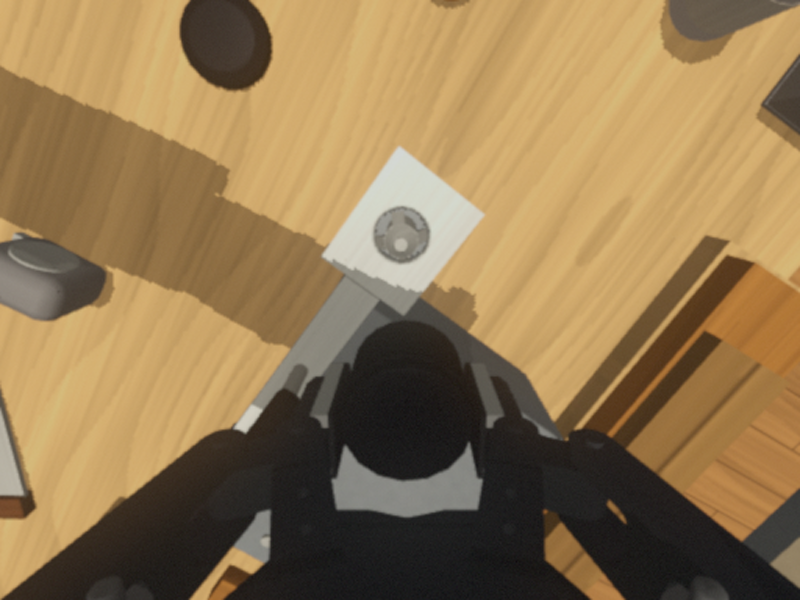

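The stud tip is at (401,244) and the hole centre at (401,235) in the 800-px view. Both agree with the prediction to within 1 px, so I'll move over the stud and descend.

```bash
python3 -m creep '{"fingers":[0,0,0,0,0,0,0,0],"slide":[[0.02,-0.0015,0],[0.02,-0.001,0],[0,0,0],[0,0,0.02],[0,0,0.02],[0,0,0.015],[0,0,0],[0,0,0]],"turn":[[0,0,0],[0,0,0],[0,0,0],[0,0,0],[0,0,0],[0,0,0],[0,0,0],[0,0,0]]}'
python3 - <<'E'
from h import *
p,_=tool();print(p)
a=cam('scene');b=cam('side')
ca=cv2.resize(a['color'][150:230,215:295],(400,400),interpolation=cv2.INTER_CUBIC);cb=cv2.resize(b['color'][120:200,230:310],(400,400),interpolation=cv2.INTER_CUBIC)
save('j.png',np.hstack([ca,cb]))
E
```

```text
time_s: 10.55
ee_pos: [0.6196, 0.1009, 0.1682]
orientation: [0.0, 0.496, 0.868, 0.0]
force: [-0.3, -0.0, 0.3]
finger_gap: 0.0422
finger_force: 61.0
[0.61959943 0.10094323 0.16821767]
```

View pics/j.png

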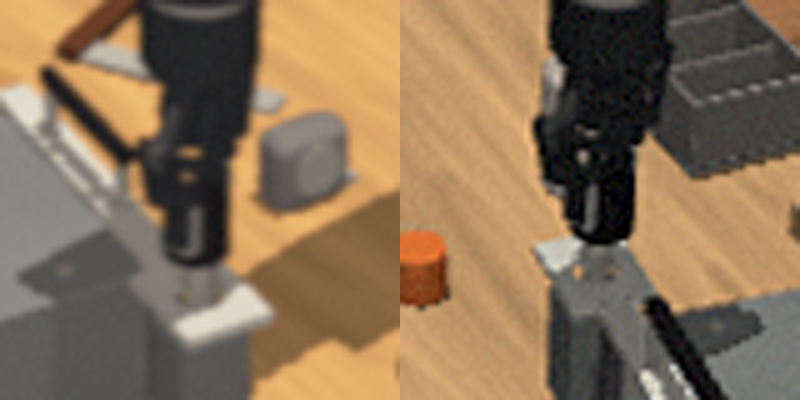

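The cap hangs directly over the stud in both views: rim at crop (195,263) with the stud beneath it, and (600,243). I'll press down in steps.

```bash
python3 -m creep '{"fingers":[0,0,0,0,0,0,0,0],"slide":[[0.0005,0,0.004],[0,0,0.004],[0,0,0.004],[0,0,0.004],[0,0,0.003],[0,0,0],[0,0,0],[0,0,0]],"turn":[[0,0,0],[0,0,0],[0,0,0],[0,0,0],[0,0,0],[0,0,0],[0,0,0],[0,0,0]]}'
```

```text
time_s: 11.45
ee_pos: [0.619, 0.1012, 0.1484]
orientation: [0.0, 0.496, 0.868, 0.0]
force: [0.1, 0.5, -1.3]
finger_gap: 0.0424
finger_force: 61.0
```

```bash
python3 -m creep '{"fingers":[0,0,0,0,0,0,0,0],"slide":[[0,0,0.002],[0,0,0.002],[0,0,0.001],[0,0,0.001],[0,0,0.001],[0,0,0.001],[0,0,0],[0,0,0]],"turn":[[0,0,0],[0,0,0],[0,0,0],[0,0,0],[0,0,0],[0,0,0],[0,0,0],[0,0,0]]}'
python3 -m creep '{"fingers":[0,0,0,0,0,0,0,0],"slide":[[0,0,0.001],[0,0,0.001],[0,0,0.001],[0,0,0],[0,0,0],[0,0,0],[0,0,0],[0,0,0]],"turn":[[0,0,0],[0,0,0],[0,0,0],[0,0,0],[0,0,0],[0,0,0],[0,0,0],[0,0,0]]}'
```

```text
time_s: 12.25
ee_pos: [0.6192, 0.1016, 0.141]
orientation: [0.0, 0.496, 0.868, 0.001]
force: [-4.1, 2.3, 12.7]
finger_gap: 0.0424
finger_force: 62.3
time_s: 13.05
ee_pos: [0.6188, 0.1017, 0.1375]
orientation: [-0.0, 0.496, 0.868, 0.0]
force: [-3.3, 3.0, 6.2]
finger_gap: 0.0422
finger_force: 61.6
```

```bash
python3 -m creep '{"fingers":[0,0,0,0,0,0,0,0],"slide":[[0,0,0.001],[0,0,0.001],[0,0,0.001],[0,0,0.001],[0,0,0],[0,0,0],[0,0,0],[0,0,0]],"turn":[[0,0,0],[0,0,0],[0,0,0],[0,0,0],[0,0,0],[0,0,0],[0,0,0],[0,0,0]]}'
```

```text
time_s: 13.85
ee_pos: [0.619, 0.1011, 0.1333]
orientation: [0.0, 0.496, 0.868, -0.0]
force: [-0.8, 0.6, 2.0]
finger_gap: 0.0427
finger_force: 66.0
```

Clicked. The height now matches the seat, so I'll press firmly.

```bash
python3 -m creep '{"fingers":[0,0,0,0,0,0,0,0],"slide":[[0,0,0.001],[0,0,0.0005],[0,0,0],[0,0,0],[0,0,0],[0,0,0],[0,0,0],[0,0,0]],"turn":[[0,0,0],[0,0,0],[0,0,0],[0,0,0],[0,0,0],[0,0,0],[0,0,0],[0,0,0]]}'
```

```text
time_s: 14.65
ee_pos: [0.6191, 0.1011, 0.1331]
orientation: [0.0, 0.496, 0.868, 0.0]
force: [-7.6, -0.2, 22.4]
finger_gap: 0.042
finger_force: 68.1
```

```bash
python3 -m creep '{"fingers":[0,0,0,0,0,0,0,0],"slide":[[0,0,0.0004],[0,0,0],[0,0,0],[0,0,0],[0,0,0],[0,0,0],[0,0,0],[0,0,0]],"turn":[[0,0,0],[0,0,0],[0,0,0],[0,0,0],[0,0,0],[0,0,0],[0,0,0],[0,0,0]]}'
python3 - <<'E'
from h import *
a=cam('scene');b=cam('side')
ca=cv2.resize(a['color'][150:230,215:295],(400,400),interpolation=cv2.INTER_CUBIC);cb=cv2.resize(b['color'][120:200,230:310],(400,400),interpolation=cv2.INTER_CUBIC)
save('k.png',np.hstack([ca,cb]));print(bot.sense()['force'])
E
```

```text
time_s: 15.45
ee_pos: [0.6191, 0.1011, 0.133]
orientation: [0.0, 0.496, 0.868, 0.0]
force: [-10.1, 0.0, 28.3]
finger_gap: 0.0423
finger_force: 68.7
[-9.48190437 -0.43408538 29.22203177]
```

View pics/k.png

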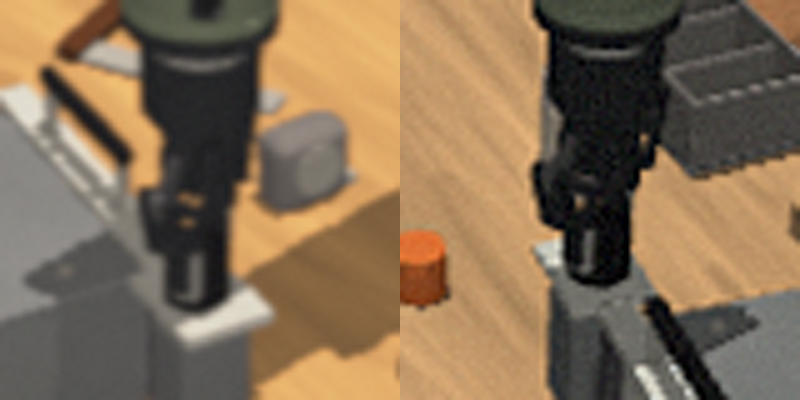

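The cap sits flat on the ear in both views: rim at (195,305) and (598,280), with no stud showing. It is held at about 29 N, so I'm handing in.

```bash
python3 -c "
from rig import bot
print(bot.finish_job())"
```

```text
the job is handed in; nothing more can be done
None
```

I lowered the guard fully, snapped the cap onto the stud until it sat flat on the ear, and handed the job in at about 15.6 s with the cap still held down at about 29 N.

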